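# Hook the nut out from under the riser

## Robot

A 6-joint arm with a two-finger parallel gripper is mounted at the origin on a cart in front of the work surface, level with it; the furniture and walls round the work are solid. World frame = base frame: x ahead of the robot, y to its left, z up, the work surface at z = 0. Lengths are in mm, angles in rad, forces in N, time in s.
With the tool pointing down it reaches from about 350 to 775 mm from the base axis. Payload 7.3 kg.
Tool frame: the origin (TCP) lies at the very end of the fingers, on their centre line; the grasp point (between the pads) lies 19 mm behind it; x points along the fingers, y is the direction in which the jaws open and shut, and the axes are right-handed (so a half turn about x gives the same grasp; the last joint's range is limited). The gripper opens to 92 mm and grips with 3 to 60 N. Pads are 19 mm wide; open, the fingers measure 130 mm over their backs; the gripper's body (75 mm by 190 mm) begins 47 mm behind the grasp point.
Start: joints at [0.983, 0.342, 1.524, -0, 1.275, -0.146], TCP at [224.462, 474.618, 226.741] pointing down, gripper open.
Joint ranges: [-2.53, 2.53], [-0.77, 2.02], [0.04, 2.7], [-1, 4.14], [0.28, 2.66], [-3.11, 3.11]. Speed limits (rad/s): [2.57, 2.57, 3.14, 3.14, 3.14, 3.14].

## Interface

Orientations are given as [roll, pitch, yaw] about the fixed x, y, z axes, in that order (R = Rz(yaw) Ry(pitch) Rx(roll)).
In Python, from plant import sensors, capture, bot gives the robot as it stands.
- The arm moves only by the shell command python3 -m crank 'ROWS' [OPENING]. ROWS is JSON, a list of rows, each an object of numbers: "dx", "dy", "dz": the shift along the tool's x, y, z in cm; "spin": the turn about the tool's x in rad. A call has 1 to 20 rows; each row is the pose to reach, as a shift and turn from the pose commanded when the call began, along the tool's axes at that moment; what a row does not reach only later rows make up. A row lasts 1/12 s, in which the tool goes at most 41.7 mm and 7.16 degrees, less where a joint would pass 70% of its speed; a pose out of reach is approached as far as the arm can. A call with a gripper value outside its range is refused whole. OPENING is the opening in per cent of the stroke, from 0 (shut) to 100 (fully open), set as the call begins (- or left out, the last holds). The fingers move at their own pace and stop on an object; the grip force is fixed at half the most. Time passes only in rows, so rows that repeat a pose let the fingers close. It gives the time, the measured TCP pose, the force and the opening at its end, in the units of the state.
- sensors.get_obs(): the state, without advancing time (a new reading comes with each control period).
- capture(name): name is "scene" or "top"; returns a dict with "frame" (480x640x3 uint8, blue, green, red), "vfov" (degrees; the focal length in pixels is half the picture's height over the tangent of half this angle, whatever the lens; pixels are square), "cx", "cy" (the principal point, pixels), "k1" (the pictures are not rectified: a ray, as slopes to the right and down, at radius r is drawn at 1 + k1 r^2 times it, then the intrinsics apply), "view" (4x4, takes a point from world to camera coordinates). Camera axes: x right, y down, z forward; pixel columns grow to the right and rows downward; lengths in mm; the calibration is good to about 2 mm. A picture is of the moment at which its call begins. There is no depth.
- bot.close_job(): hands the job in, once; it reports no verdict.
The state is a dict: "time": time; "joint_positions": joint angles; "dq": joint speeds; "tau": joint torques, N m; "tool_pos": TCP position; "tcp_rot": TCP orientation; "contact_force": force on the tool from outside, world axes, zero at the start; "moment": the same for the moment, N m; "grip_width": finger opening in mm.
Only numpy, scipy, OpenCV 4.12 (cv2) and the standard library are available. Lean on these libraries where they do the work, as an engineer would, in place of code of your own. Each camera call takes 0.05 s, during which the arm holds its last target.

## Task

The six-sided steel nut has slid out of reach under the clear bench riser: take the hook tool by its handle, reach in through the riser's open side and drag the nut out onto the open bench with it; your fingers must not touch the nut while it is under the riser. Lay the hook flat on the bench in front of the riser, let go of it, and only then pick up the nut and put it in the metal parts dish. Leave the round collar, the beaker and the two red-capped bottles standing where they are.

Things in the scene. Friction and masses are not known exactly. Their poses are not given: they have to be found in the camera images.
- riser: Fixed see-through riser, 280 mm wide, 170 deep, top plate from 75 to 80 mm above the bench, on clear 5 mm side and back walls (inside 270 x 165 mm, a 12 mm square post in each back corner). Only one long side is open. Origin on the bench at the middle of the open side; x points level into the riser, y left when looking in, z up.
- hook_grip (a point): Hook tool, 0.18 kg, lying flat: black block handle 90 x 22 x 28 mm (length, width, height), then an 8 mm steel rod ending in a barb. This point is the centre of the handle, 14 mm above the bench. x points along the rod away from the handle, y left, z up. The rod's axis runs at y = 0, 9 mm below this point. The centre of mass is in the handle.
- hook_corner (a point): Corner of the hook tool's 8 mm rod, on its axis, 225 mm ahead of the handle's centre and 5 mm above the bench as it lies; axes as the handle's. Here the rod turns back and to the left into a straight 55 mm barb, 65 degrees to the rod, ending at x = -23, y = +50 mm from here, same height. A part drawn back by it is wedged between barb and rod.
- nut_center (a point): Six-sided plain steel nut lying flat, 36 mm across flats, 41.6 across corners, 22 high, hole 18 mm, 0.08 to 0.15 kg. Point at its centre, 11 mm up; x is square to one pair of flats (others every 60 degrees). Starts 55 to 90 mm inside the open side, in one of three places side by side, about 83 mm apart, shared at random with collar and beaker.
- collar_center (a point): Round plain steel collar lying flat under the riser, thin and flat, 50 mm outside, 34 mm bore, 12 mm high. Point at its centre, 6 mm up. To be left alone.
- beaker_center (a point): Small glass beaker standing under the riser, 45 mm across, 52 mm high. Point at its centre, 26 mm up. To be left alone.
- bottle_large_center (a point): Larger brown bottle with a red cap, 43 mm across, 84 mm high, standing beside the open side of the riser (on the left when looking in). Point half-way up. To be left alone.
- bottle_small_center (a point): Smaller brown bottle with a red cap, 37 mm across, 72 mm high, standing beside the open side of the riser (on the right when looking in). Point half-way up. To be left alone.
- dish: Fixed open rectangular metal parts dish, 100 mm (x) by 120 mm (y), 24 mm high, walls and floor 4 mm thick. Origin under its centre at bench height. A tall fixed white bucket, about 0.3 m across, stands near it, far side: centred at about x 0.78, y 0.30; keep hand and wrist clear of it. The bench strip on the robot's side of it (x below 0.5) is free.
Mind the look-alikes: they are no part of the job. Of the things like the dish, leave any that is blue; of the rest the larger one is meant.

How it is judged:
By the outcome, as a careful person would: the job done as asked, in the order asked, and still so for the second after the job is handed in, with the robot touching nothing.
It also fails if it takes over 72 s, if anything falls off the work surface, if the arm or the gripper's body presses on something with over 40 N, if the wrist force passes 120 N, or if a joint passes its speed limit or range.

## Working session

There is one attempt and no reset: what is moved stays moved. The work goes in short steps, Python scripts to look and compute and a shell command to move; the robot and the scene stay as the last step left them, time stands still between calls to the robot, and variables do not carry over. Pictures are saved under pics/ and viewed, and the job is handed in when it is done.

```bash
ls; mkdir -p pics; python3 - <<'E'
from plant import sensors, capture
import cv2,json
print(sensors.get_obs())
for n in("scene","top"):
    c=capture(n); cv2.imwrite(f"pics/{n}0.png",c["frame"]); print(n,c["vfov"],c["cx"],c["cy"],c["k1"],c["view"])
E
```

```text
pics
{'time': 0.0, 'joint_positions': array([ 9.83022078e-01,  3.42735105e-01,  1.52506559e+00, -3.40206911e-05,
        1.27539069e+00, -1.46016860e-01]), 'dq': array([-0.00030413,  0.00052065,  0.00037823, -0.00057307, -0.00144116,
        0.00051239]), 'tau': array([-1.83052503e-03, -4.31229794e+01, -2.44220513e+01,  7.15612387e-02,
        5.61025995e-02, -9.45713396e-05]), 'tool_pos': array([224.20935633, 474.24107578, 226.0215884 ]), 'tcp_rot': array([-1.69646792,  1.56919726, -2.13821538]), 'contact_force': array([ 0.62844028, -0.97514045,  0.24761837]), 'moment': array([-0.00743319, -0.01096144,  0.02006426]), 'grip_width': 91.87757759293893}
scene 46.8312611998024 327.1346775850769 238.01087020963513 0.06012557793324554 [[-8.99139375e-01 -4.37662099e-01 -5.20658334e-04  6.32429232e+02]
 [-3.02765262e-01  6.22863521e-01 -7.21369690e-01  1.04852352e+02]
 [ 3.16040471e-01 -6.48454255e-01 -6.92549998e-01  1.66365029e+03]
 [ 0.00000000e+00  0.00000000e+00  0.00000000e+00  1.00000000e+00]]
top 48.35412913112894 327.0068551301712 243.42020105487504 -0.08543119183053356 [[ 9.78922842e-03 -9.99926634e-01 -7.13419699e-03  2.19187016e+02]
 [-9.90198923e-01 -8.69946444e-03 -1.39393016e-01  5.94297004e+02]
 [ 1.39320725e-01  8.42882424e-03 -9.90211437e-01  1.60039933e+03]
 [ 0.00000000e+00  0.00000000e+00  0.00000000e+00  1.00000000e+00]]
```

View pics/scene0.png

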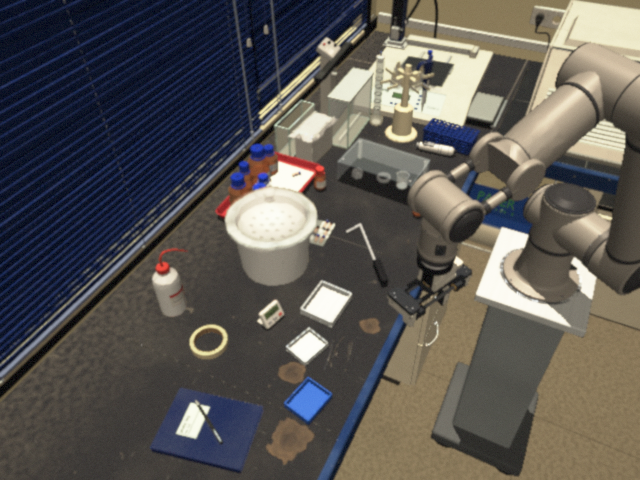

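View pics/top0.png

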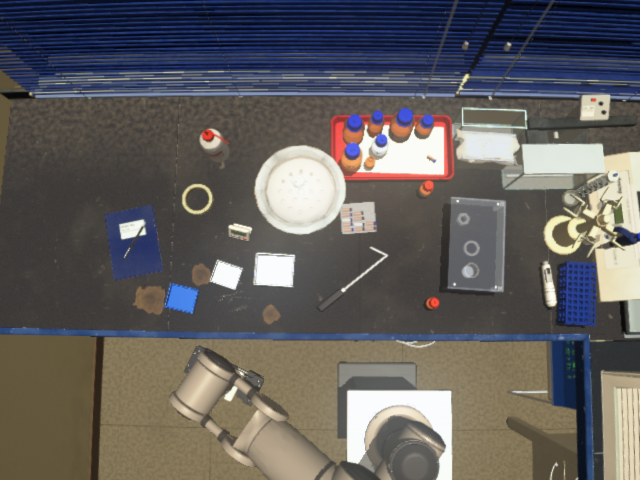

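```bash
cat > h.py <<'E'
import numpy as np, cv2
from plant import sensors, capture
from scipy.spatial.transform import Rotation as Ro
def K(c):
    f=240/np.tan(np.radians(c["vfov"]/2)); return f
def ray(c,u,v):
    f=K(c); d=np.array([(u-c["cx"])/f,(v-c["cy"])/f]); s=d.copy()
    for _ in range(30): s=d/(1+c["k1"]*(s@s))
    V=np.array(c["view"]); R=V[:3,:3]; o=-R.T@V[:3,3]
    return o,R.T@np.array([s[0],s[1],1])
def at(c,u,v,z):
    o,d=ray(c,u,v); return o+d*(z-o[2])/d[2]
def proj(c,p):
    V=np.array(c["view"]); q=V[:3,:3]@np.asarray(p,float)+V[:3,3]; s=q[:2]/q[2]; s=s*(1+c["k1"]*(s@s)); return s*K(c)+[c["cx"],c["cy"]]
def crop(c,x0,y0,w,h,k,name,step=10):
    im=cv2.resize(c["frame"][y0:y0+h,x0:x0+w],None,fx=k,fy=k,interpolation=cv2.INTER_CUBIC)
    for x in range(-(-x0//step)*step,x0+w,step):
        cv2.line(im,((x-x0)*k,0),((x-x0)*k,6),(0,255,255),1); cv2.putText(im,str(x),((x-x0)*k+2,16),0,.35,(0,255,255),1)
    for y in range(-(-y0//step)*step,y0+h,step):
        cv2.line(im,(0,(y-y0)*k),(6,(y-y0)*k),(0,255,255),1); cv2.putText(im,str(y),(8,(y-y0)*k+4),0,.35,(0,255,255),1)
    cv2.imwrite("pics/"+name+".png",im)
E
python3 - <<'E'
from h import *
c=capture("top")
crop(c,410,170,110,140,4,"t_riser"); crop(c,310,235,90,80,8,"t_hook"); crop(c,160,240,150,80,5,"t_dish")
s=capture("scene")
crop(s,330,135,110,90,7,"s_riser")
E
```

```text
(no output)
```

View pics/t_riser.png

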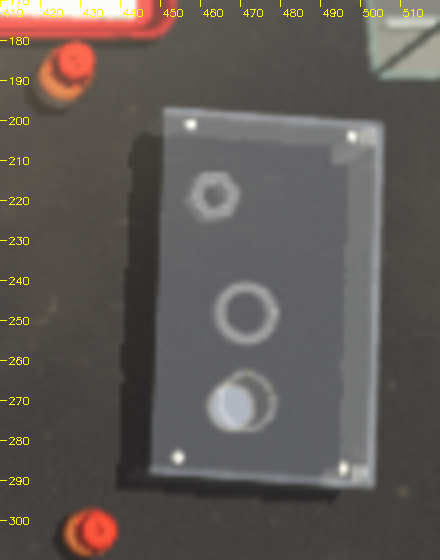

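View pics/t_hook.png

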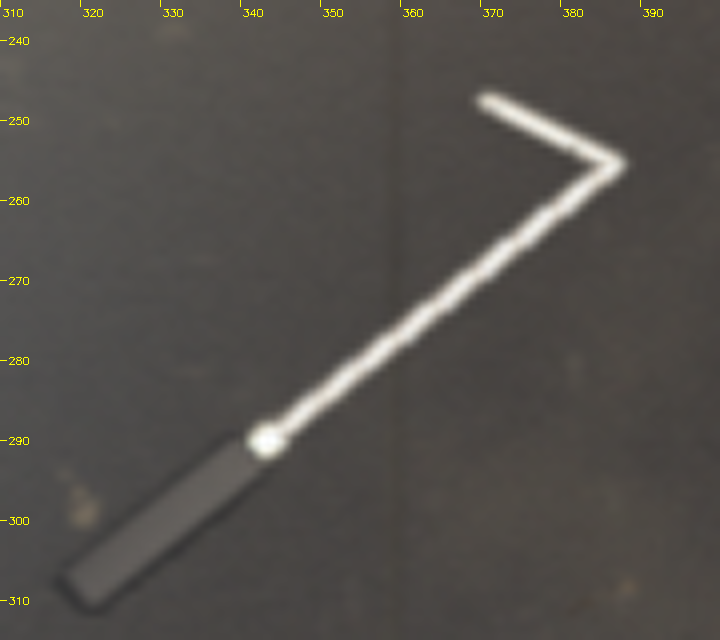

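View pics/t_dish.png

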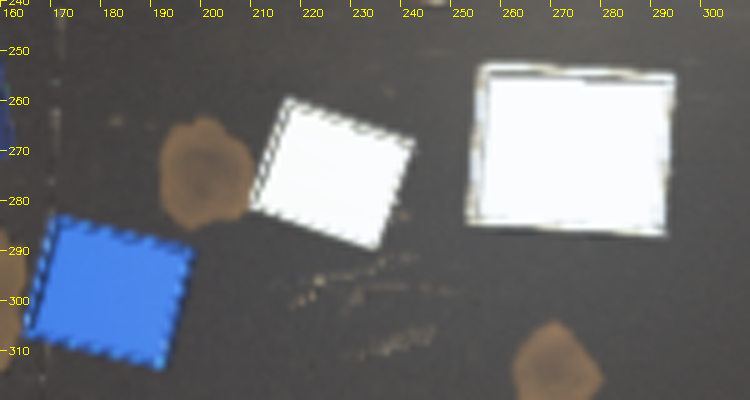

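View pics/s_riser.png

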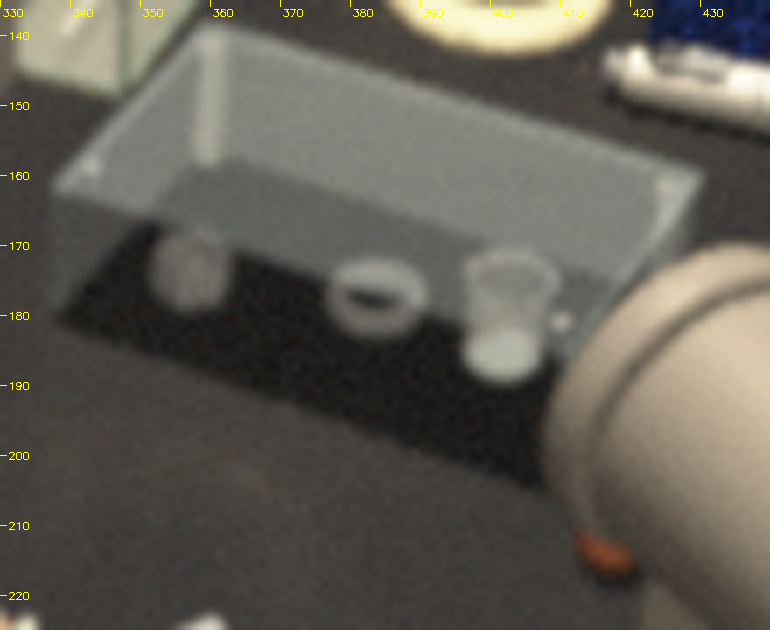

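Dish candidates: blue (180,297) is excluded, small white (226,275), large white (274,270). The larger white one is meant. Under the riser the hexagon is at (463,219), the collar ring at (471,248) and the beaker at (468,271).

```bash
python3 - <<'E'
from h import *
c=capture("top"); s=capture("scene")
np.set_printoptions(precision=1,suppress=True)
P=lambda n,c,u,v,z: print(n,at(c,u,v,z))
P("nut top hole",c,463,218.8,22);P("nut scene",s,357,174,11)
P("collar",c,471,248.3,12);P("collar s",s,382.5,177.7,6);P("beaker bot",c,467.5,271.6,2);P("beaker s",s,402,186,0)
P("bl cap",c,428.5,184.8,84);P("bs cap",c,433.5,302.4,72)
for n,(u,v) in dict(FL=(451,197),BL=(505,201),BR=(503.5,292),FR=(447.5,288.5)).items(): P("riser "+n,c,u,v,80)
for n,(u,v) in dict(FL=(338,162),BL=(359.5,138.5),BR=(430,160)).items(): P("riser s "+n,s,u,v,80)
P("front left bench s",s,337,181,0); P("front right",s,407,205,0)
for n,(u,v) in dict(a=(256.3,253),b=(295,255),d=(253.5,284.5),e=(293,287)).items(): P("dish "+n,c,u,v,24)
for n,(u,v) in dict(a=(217.5,259.8),b=(242.5,267.5),d=(210,281.5),e=(235,289)).items(): P("small "+n,c,u,v,20)
P("corner",c,386.5,255.3,5);P("tip",c,370.5,247.3,5);P("rod start",c,343,290,8)
for n,(u,v) in dict(nearL=(339,289),farL=(316.5,306.5),farR=(321,311.5)).items(): P("handle "+n,c,u,v,28)
E
```

```text
nut top hole [ 677. -202.   22.]
nut scene [ 679.  -195.6   11. ]
collar [ 585.  -227.3   12. ]
collar s [ 590.4 -221.6    6. ]
beaker bot [ 512.5 -216.9    2. ]
beaker s [ 513.1 -214.5    0. ]
bl cap [769.6 -83.4  84. ]
bs cap [413.4 -94.6  72. ]
riser FL [ 733.3 -152.4   80. ]
riser BL [ 722.8 -319.    80. ]
riser BR [ 445.  -304.3   80. ]
riser FR [ 454.6 -135.6   80. ]
riser s FL [ 731.9 -145.2   80. ]
riser s BL [ 722.5 -310.8   80. ]
riser s BR [ 447.7 -295.4   80. ]
front left bench s [ 732.3 -140.2    0. ]
front right [ 461.5 -124.5    0. ]
dish a [562.8 444.3  24. ]
dish b [557.7 323.7  24. ]
dish d [464.9 450.3  24. ]
dish e [458.5 328.2  24. ]
small a [540.8 565.8  20. ]
small b [517.5 486.7  20. ]
small d [472.9 586.8  20. ]
small e [450.6 508.   20. ]
corner [561.5  38.2   5. ]
tip [586.4  88.3   5. ]
rod start [451.6 174.    8. ]
handle nearL [453.5 186.7  28. ]
handle farL [399.5 255.   28. ]
handle farR [384.4 241.1  28. ]
```

```bash
cat >> h.py <<'E'
def tool():
    o=sensors.get_obs(); return np.array(o["tool_pos"]), Ro.from_euler("xyz",o["tcp_rot"]).as_matrix(), o
def need(target,jawdeg,note=""):
    """shift (cm, tool axes) and spin to bring TCP to target with jaws along jawdeg (world)"""
    p,R,o=tool(); d=R.T@(np.asarray(target,float)-p)/10
    a=np.degrees(np.arctan2(R[1,1],R[0,1])); s=(a-jawdeg+90)%180-90   # tool x down: +spin turns clockwise
    print(note,"d cm",d.round(2),"spin",round(np.radians(s),3),"jaw now",round(a,1),"pos",p.round(1),"j6",round(o["joint_positions"][5],2),"t",round(o["time"],2))
E
python3 - <<'E'
from h import *
np.set_printoptions(precision=3,suppress=True)
p,R,o=tool(); print(R)
s=capture("scene"); crop(s,335,215,70,80,7,"s_hook")
need([410,224,120],39)
E
```

```text
[[-0.     0.428  0.904]
 [-0.     0.904 -0.428]
 [-1.    -0.    -0.   ]]
 d cm [ 10.66 -14.71  27.49] spin 0.448 jaw now 64.7 pos [224.4 474.5 226.6] j6 -0.15 t 0.35
```

View pics/s_hook.png

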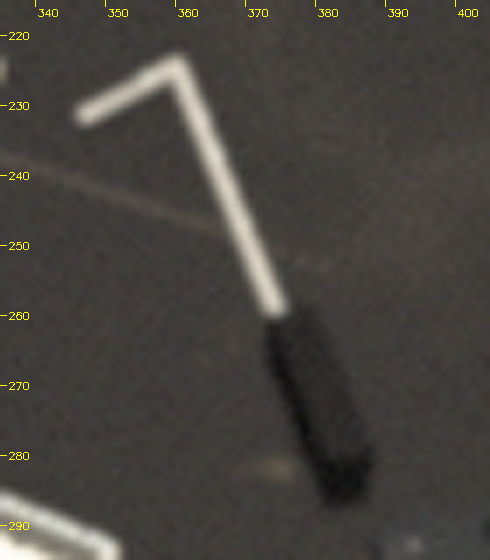

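```bash
python3 - <<'E'
from h import *
s=capture("scene")
for n,u,v,z in (("corner",359.3,224.3,5),("tip",346,231.7,5),("rodstart",373,259.5,5),("top far end L",386,279,28),("top near R",378,259,28),("base end",383,286,0)): print(n,at(s,u,v,z).round(1))
E
```

```text
corner [566.5  40.8   5. ]
tip [590.9  92.    5. ]
rodstart [464.9 169.1   5. ]
top far end L [393.6 246.3  28. ]
top near R [444.9 181.6  28. ]
base end [398.8 251.4   0. ]
```

```bash
python3 -m crank '[{"dx":2,"dy":-3,"dz":5,"spin":0.1},{"dx":6,"dy":-7,"dz":13,"spin":0.25},{"dx":10,"dy":-11,"dz":21,"spin":0.4},{"dx":12.6,"dy":-14.4,"dz":27.7,"spin":0.45},{"dx":12.6,"dy":-14.4,"dz":27.7,"spin":0.45},{"dx":12.6,"dy":-14.4,"dz":27.7,"spin":0.45},{"dx":12.6,"dy":-14.4,"dz":27.7,"spin":0.45},{"dx":12.6,"dy":-14.4,"dz":27.7,"spin":0.45},{"dx":12.6,"dy":-14.4,"dz":27.7,"spin":0.45},{"dx":12.6,"dy":-14.4,"dz":27.7,"spin":0.45},{"dx":12.6,"dy":-14.4,"dz":27.7,"spin":0.45}]' 
python3 - <<'E'
from h import *
need([413,226,3],38.8)
c=capture("top");s=capture("scene")
crop(c,290,220,110,100,7,"t1"); crop(s,330,210,100,90,7,"s1")
print(proj(c,tool()[0]),proj(s,tool()[0]))
E
```

```text
time: 1.32
tool_pos: [413.1, 226.2, 100.9]
tcp_rot: [-2.958, 1.57, 2.432]
contact_force: [-0.7, 0.8, -0.5]
grip_width: 91.9
 d cm [ 9.79 -0.03  0.01] spin 0.001 jaw now 38.8 pos [413.1 226.2 100.9] j6 -0.34 t 1.32
[325.41216506 301.445181  ] [384.03967099 254.9981315 ]
```

View pics/t1.png

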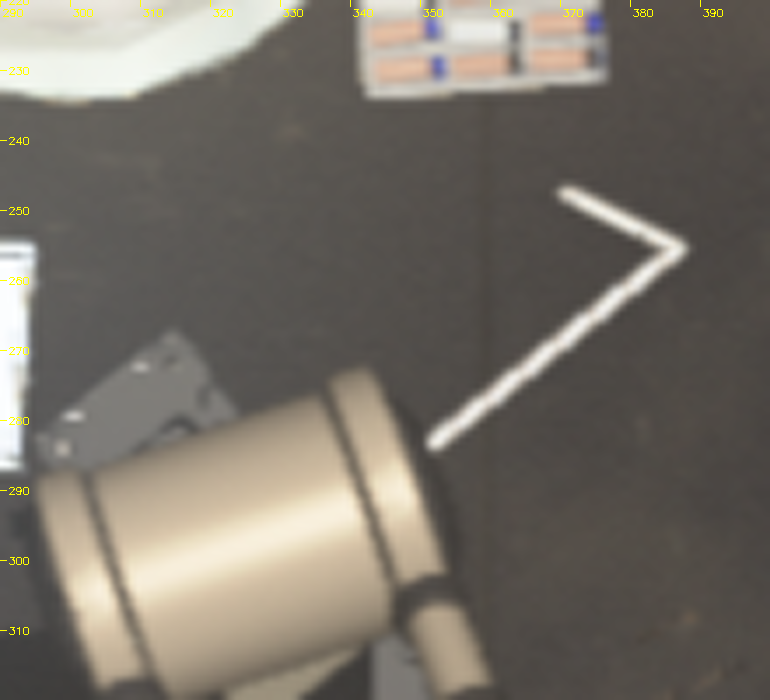

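View pics/s1.png

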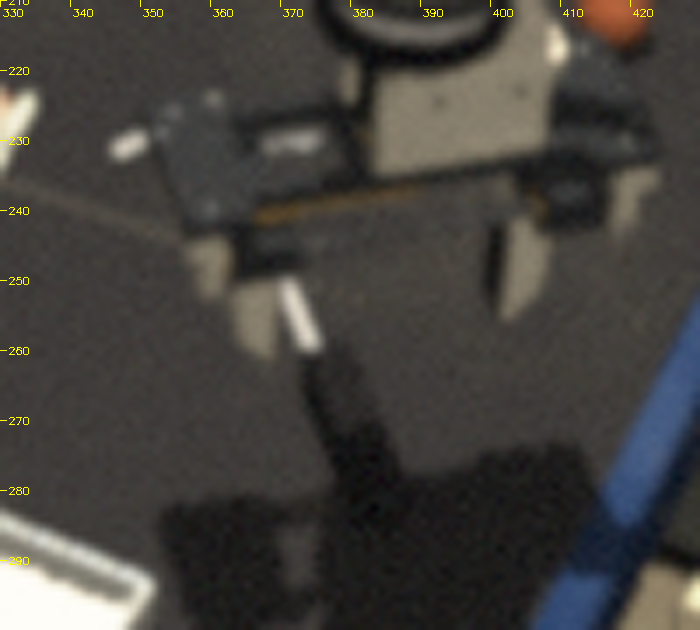

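The arm is over the handle. The finger tips at (367,260) and (402,255) straddle it, and the midpoint agrees with the projected TCP. I'll go down and close.

```bash
python3 -m crank '[{"dx":3.5},{"dx":7},{"dx":9},{"dx":9.7},{"dx":9.7},{"dx":9.7}]' && python3 -m crank '[{"dx":0},{"dx":0},{"dx":0},{"dx":0},{"dx":0},{"dx":0},{"dx":0},{"dx":0}]' 0
```

```text
invalid input at $[0]: expected keys dx, dy, dz, spin
```

```bash
python3 -m crank '[{"dx":3.5,"dy":0,"dz":0,"spin":0},{"dx":7,"dy":0,"dz":0,"spin":0},{"dx":9,"dy":0,"dz":0,"spin":0},{"dx":9.7,"dy":0,"dz":0,"spin":0},{"dx":9.7,"dy":0,"dz":0,"spin":0},{"dx":9.7,"dy":0,"dz":0,"spin":0}]' && python3 -m crank '[{"dx":0,"dy":0,"dz":0,"spin":0},{"dx":0,"dy":0,"dz":0,"spin":0},{"dx":0,"dy":0,"dz":0,"spin":0},{"dx":0,"dy":0,"dz":0,"spin":0},{"dx":0,"dy":0,"dz":0,"spin":0},{"dx":0,"dy":0,"dz":0,"spin":0},{"dx":0,"dy":0,"dz":0,"spin":0},{"dx":0,"dy":0,"dz":0,"spin":0}]' 0
```

```text
time: 1.92
tool_pos: [413.5, 227.0, 4.6]
tcp_rot: [1.315, 1.57, 0.425]
contact_force: [0.7, 0.4, 0.1]
grip_width: 91.8
time: 2.58
tool_pos: [413.3, 226.0, 3.8]
tcp_rot: [1.945, 1.571, 1.053]
contact_force: [-0.0, 0.3, -0.2]
grip_width: 43.0
```

```bash
python3 -m crank '[{"dx":0,"dy":0,"dz":0,"spin":0},{"dx":0,"dy":0,"dz":0,"spin":0},{"dx":0,"dy":0,"dz":0,"spin":0},{"dx":0,"dy":0,"dz":0,"spin":0},{"dx":0,"dy":0,"dz":0,"spin":0},{"dx":0,"dy":0,"dz":0,"spin":0}]' 0
python3 - <<'E'
from h import *
c=capture("top");print(tool()[2]["grip_width"])
crop(c,290,220,110,100,7,"t2")
E
```

```text
time: 3.08
tool_pos: [413.3, 226.0, 3.7]
tcp_rot: [2.193, 1.571, 1.301]
contact_force: [-0.0, -0.3, 0.2]
grip_width: 22.1
21.482487576714348
```

View pics/t2.png

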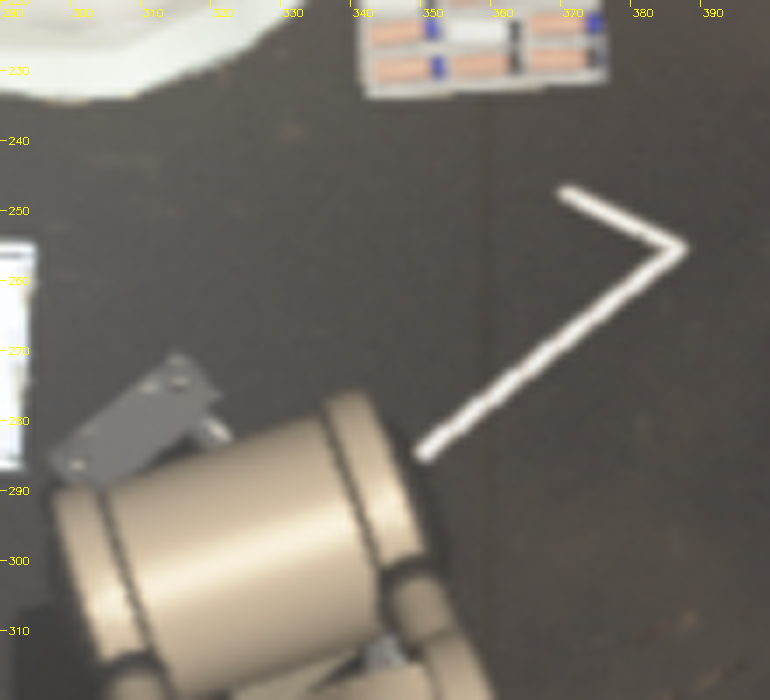

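```bash
python3 -m crank '[{"dx":-0.8,"dy":0,"dz":0,"spin":0},{"dx":-2,"dy":0,"dz":0,"spin":0},{"dx":-3.5,"dy":0,"dz":0,"spin":0},{"dx":-3.5,"dy":0.2,"dz":1,"spin":0.02},{"dx":-3.5,"dy":0.6,"dz":3,"spin":0.06},{"dx":-3.5,"dy":1,"dz":5,"spin":0.1},{"dx":-3.5,"dy":1.4,"dz":7,"spin":0.15},{"dx":-3.5,"dy":1.8,"dz":9,"spin":0.2},{"dx":-3.5,"dy":2.2,"dz":11,"spin":0.25},{"dx":-3.5,"dy":2.6,"dz":13,"spin":0.3},{"dx":-3.5,"dy":3,"dz":15,"spin":0.34},{"dx":-3.5,"dy":3.2,"dz":16,"spin":0.363},{"dx":-3.5,"dy":3.2,"dz":16.2,"spin":0.363},{"dx":-3.5,"dy":3.2,"dz":16.2,"spin":0.363},{"dx":-3.5,"dy":3.2,"dz":16.2,"spin":0.363}]' 
python3 - <<'E'
from h import *
c=capture("top");s=capture("scene")
crop(c,330,170,190,140,4,"t3"); crop(s,300,130,150,130,5,"s3")
E
```

```text
time: 4.38
tool_pos: [538.9, 120.4, 38.4]
tcp_rot: [-2.004, 1.569, 3.025]
contact_force: [0.1, 0.5, -1.7]
grip_width: 21.8
```

View pics/t3.png

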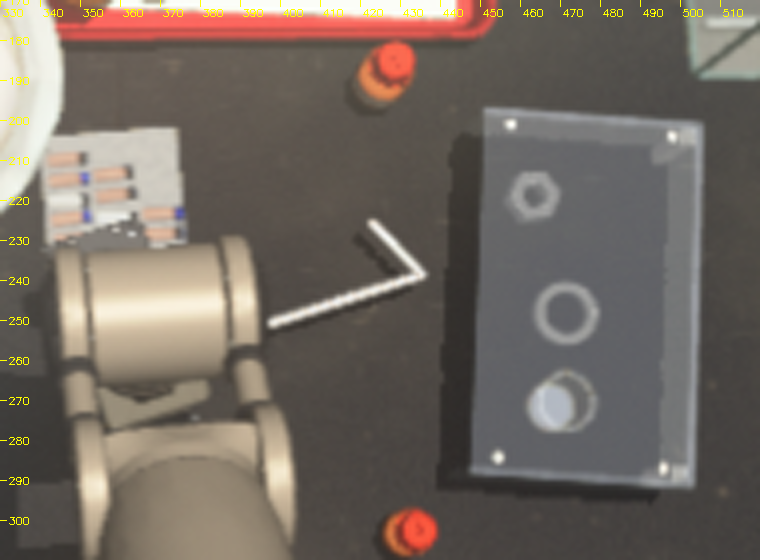

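View pics/s3.png

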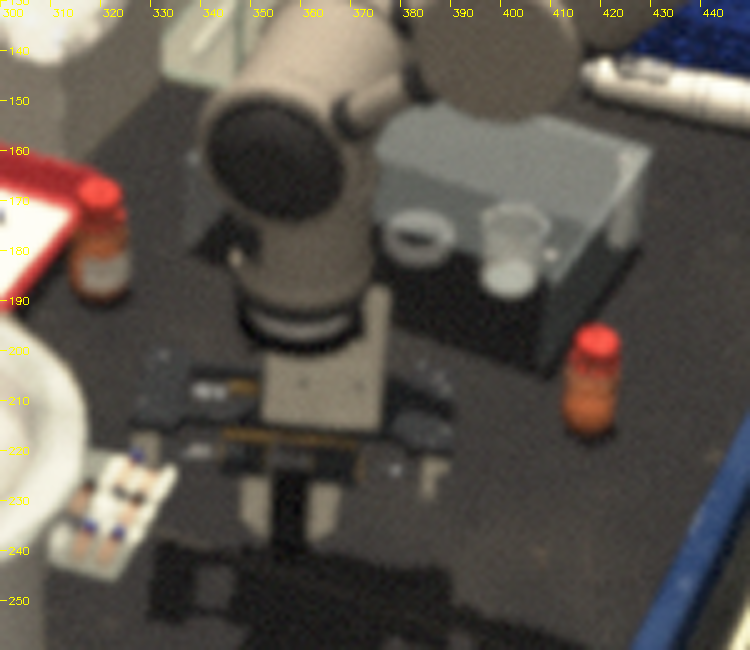

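```bash
python3 - <<'E'
from h import *
c=capture("top")
for z in(36,40,44): print(at(c,435.2,238.3,z).round(1),at(c,423,225.5,z).round(1),at(c,398,251,z).round(1))
need([592,-25.6,38.7],18)
need([555,88,38.7],18)
E
```

```text
[ 612.1 -110.    36. ] [651.9 -72.7  36. ] [571.5   5.8  36. ]
[ 611.5 -109.2   40. ] [651.2 -72.   40. ] [571.    6.3  40. ]
[ 610.9 -108.4   44. ] [650.5 -71.3  44. ] [570.5   6.8  44. ]
 d cm [-0.    0.46 15.56] spin 0.003 jaw now 18.2 pos [539.1 120.8  38.7] j6 -0.24 t 4.53
 d cm [-0.    0.49  3.61] spin 0.003 jaw now 18.2 pos [539.1 120.8  38.7] j6 -0.24 t 4.53
```

```bash
python3 -m crank '[{"dx":0,"dy":0.2,"dz":1,"spin":0},{"dx":0,"dy":0.5,"dz":2.5,"spin":0},{"dx":0,"dy":0.5,"dz":4.5,"spin":0},{"dx":0,"dy":0.5,"dz":6.5,"spin":0},{"dx":0,"dy":0.5,"dz":8.5,"spin":0},{"dx":0,"dy":0.5,"dz":10.5,"spin":0},{"dx":0,"dy":0.5,"dz":12.5,"spin":0},{"dx":0,"dy":0.5,"dz":14.5,"spin":0},{"dx":0,"dy":0.5,"dz":15.3,"spin":0},{"dx":0,"dy":0.5,"dz":15.6,"spin":0},{"dx":0,"dy":0.5,"dz":15.6,"spin":0},{"dx":0,"dy":0.5,"dz":15.6,"spin":0}]' 
python3 - <<'E'
from h import *
c=capture("top")
crop(c,400,170,120,130,6,"t4")
E
```

```text
time: 5.53
tool_pos: [592.8, -26.2, 38.6]
tcp_rot: [-2.559, 1.57, 2.469]
contact_force: [-0.7, 1.0, -2.2]
grip_width: 21.4
```

View pics/t4.png

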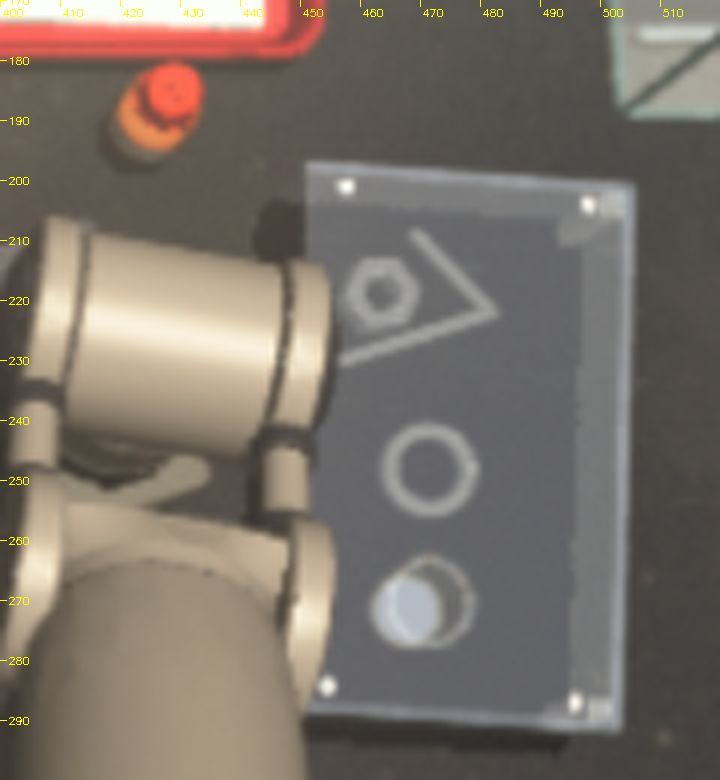

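```bash
python3 - <<'E'
from h import *
c=capture("top")
n=at(c,463.3,218.9,22)[:2]; co=at(c,480.6,222,40)[:2]; t=at(c,468.7,208.4,40)[:2]; r=at(c,457,230,40)[:2]
def d(p,a,b):
    u=(b-a)/np.linalg.norm(b-a); return np.cross(u,p-a)
print(n,co,t,r,"barb dist",d(n,co,t),"rod dist",d(n,co,r),"len",np.linalg.norm(t-co))
print("angles",[np.degrees(np.arctan2(*(co-x)[::-1])) for x in(r,t)])
# sim model
o,R,_=tool(); 
E
```

```text
[ 676.72723714 -202.90765277] [ 664.07220728 -252.49788237] [ 706.81105687 -216.34702401] [ 638.11139884 -177.71996892] barb dist 29.689350901362303 rod dist -28.2191402084014 len 55.9776189576357
angles [np.float64(-70.85442320711515), np.float64(-139.77363031609084)]<stdin>:5: DeprecationWarning: Arrays of 2-dimensional vectors are deprecated. Use arrays of 3-dimensional vectors instead. (deprecated in NumPy 2.0)
```

Top view: the barb (480,222)-(469,208) lies behind the nut at (463,219). The clearance is about 5 mm to the barb and 3 mm to the rod. I'll go 6 mm deeper and 2 mm to the right, then lower.

```bash
python3 -m crank '[{"dx":0,"dy":-0.1,"dz":0.3,"spin":0},{"dx":0,"dy":-0.2,"dz":0.6,"spin":0},{"dx":0,"dy":-0.2,"dz":0.6,"spin":0},{"dx":0.7,"dy":-0.2,"dz":0.6,"spin":0},{"dx":1.4,"dy":-0.2,"dz":0.6,"spin":0},{"dx":2.1,"dy":-0.2,"dz":0.6,"spin":0},{"dx":2.7,"dy":-0.2,"dz":0.6,"spin":0},{"dx":3.1,"dy":-0.2,"dz":0.6,"spin":0},{"dx":3.3,"dy":-0.2,"dz":0.6,"spin":0},{"dx":3.3,"dy":-0.2,"dz":0.6,"spin":0},{"dx":3.3,"dy":-0.2,"dz":0.6,"spin":0}]' 
python3 - <<'E'
from h import *
c=capture("top")
crop(c,400,170,120,130,6,"t5")
E
```

```text
time: 6.55
tool_pos: [593.2, -33.0, 5.7]
tcp_rot: [2.171, 1.571, 0.916]
contact_force: [0.6, -0.3, -1.7]
grip_width: 21.6
```

View pics/t5.png

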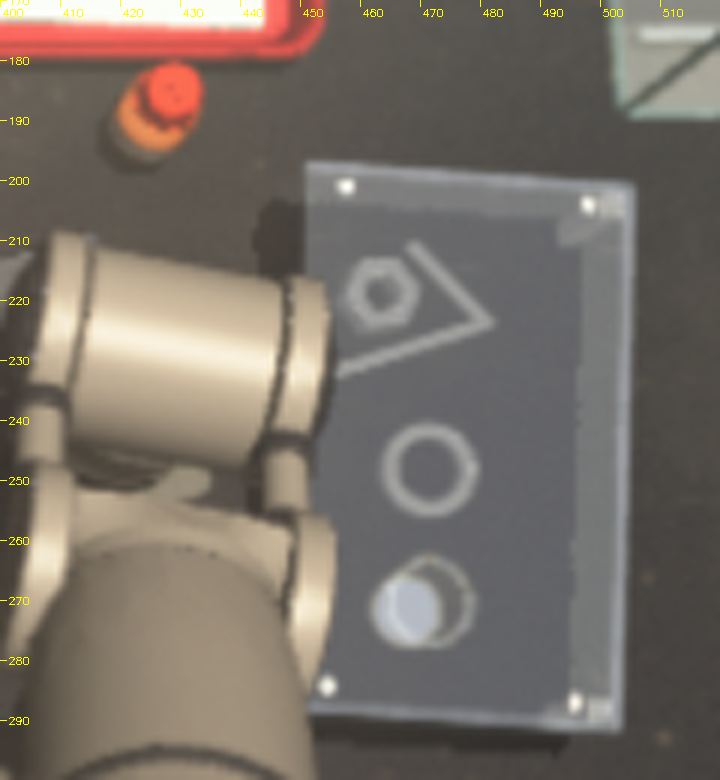

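The hook is down behind the nut, with no contact force and the nut unmoved. Next I drag it slowly.

```bash
python3 -m crank '[{"dx":0,"dy":0,"dz":-0.3,"spin":0},{"dx":0,"dy":0,"dz":-0.6,"spin":0},{"dx":0,"dy":0,"dz":-0.9,"spin":0},{"dx":0,"dy":0,"dz":-1.3,"spin":0},{"dx":0,"dy":0,"dz":-1.8,"spin":0},{"dx":0,"dy":0,"dz":-2.3,"spin":0},{"dx":0,"dy":0,"dz":-2.9,"spin":0},{"dx":0,"dy":0,"dz":-3.5,"spin":0},{"dx":0,"dy":0,"dz":-4.1,"spin":0},{"dx":0,"dy":0,"dz":-4.7,"spin":0},{"dx":0,"dy":0,"dz":-5.3,"spin":0},{"dx":0,"dy":0,"dz":-5.8,"spin":0},{"dx":0,"dy":0,"dz":-6,"spin":0},{"dx":0,"dy":0,"dz":-6,"spin":0}]' 
python3 - <<'E'
from h import *
c=capture("top")
crop(c,400,170,120,130,6,"t6")
E
```

```text
time: 7.77
tool_pos: [574.2, 24.7, 5.7]
tcp_rot: [-2.64, 1.57, 2.39]
contact_force: [-0.5, 0.2, -2.1]
grip_width: 22.0
```

View pics/t6.png

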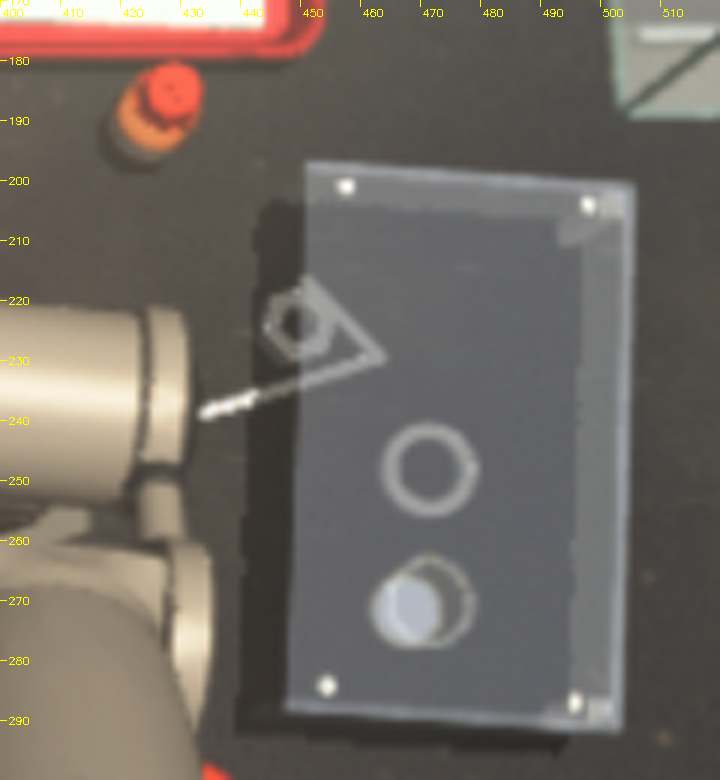

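The nut is wedged between barb and rod and coming out cleanly. I'll continue.

```bash
python3 -m crank '[{"dx":0,"dy":0,"dz":-0.4,"spin":0},{"dx":0,"dy":0,"dz":-0.9,"spin":0},{"dx":0,"dy":0,"dz":-1.5,"spin":0},{"dx":0,"dy":0,"dz":-2.2,"spin":0},{"dx":0,"dy":0,"dz":-3,"spin":0},{"dx":0,"dy":0,"dz":-3.8,"spin":0},{"dx":0,"dy":0,"dz":-4.6,"spin":0},{"dx":0,"dy":0,"dz":-5.4,"spin":0},{"dx":0,"dy":0,"dz":-6.2,"spin":0},{"dx":0,"dy":0,"dz":-7,"spin":0},{"dx":0,"dy":0,"dz":-7.8,"spin":0},{"dx":0,"dy":0,"dz":-8.6,"spin":0},{"dx":0,"dy":0,"dz":-9.4,"spin":0},{"dx":0,"dy":0,"dz":-10.2,"spin":0},{"dx":0,"dy":0,"dz":-11,"spin":0},{"dx":0,"dy":0,"dz":-11.8,"spin":0},{"dx":0,"dy":0,"dz":-12.4,"spin":0},{"dx":0,"dy":0,"dz":-12.8,"spin":0},{"dx":0,"dy":0,"dz":-13,"spin":0},{"dx":0,"dy":0,"dz":-13,"spin":0}]' 
python3 - <<'E'
from h import *
c=capture("top")
crop(c,330,170,180,140,4,"t7")
E
```

```text
time: 9.48
tool_pos: [533.9, 148.0, 5.7]
tcp_rot: [-3.127, 1.571, 1.902]
contact_force: [-0.7, -0.4, -1.3]
grip_width: 22.1
```

View pics/t7.png

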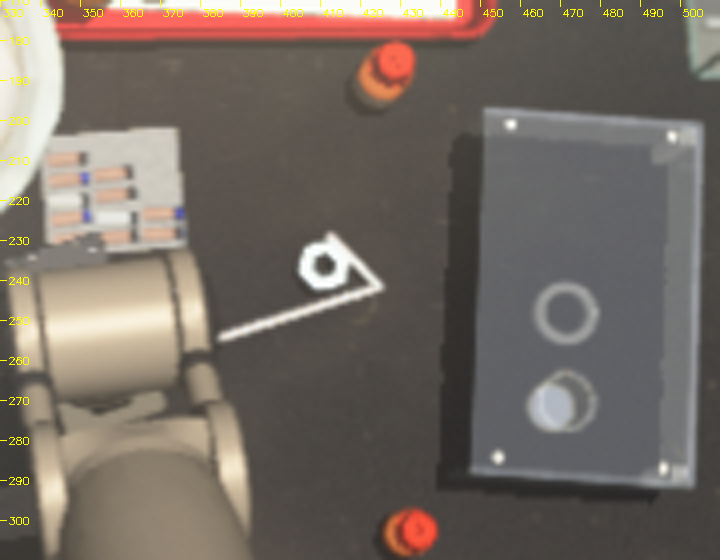

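```bash
python3 - <<'E'
from h import *
c=capture("top")
crop(c,385,215,50,45,14,"t8",5)
print(at(c,411,236.3,22))
need([520,145,41],-3)
E
```

```text
[619.84618619 -37.00708559  22.        ]
 d cm [-3.53 -1.42 -0.2 ] spin 0.368 jaw now 18.1 pos [534.1 147.5   5.7] j6 -0.18 t 9.58
```

View pics/t8.png

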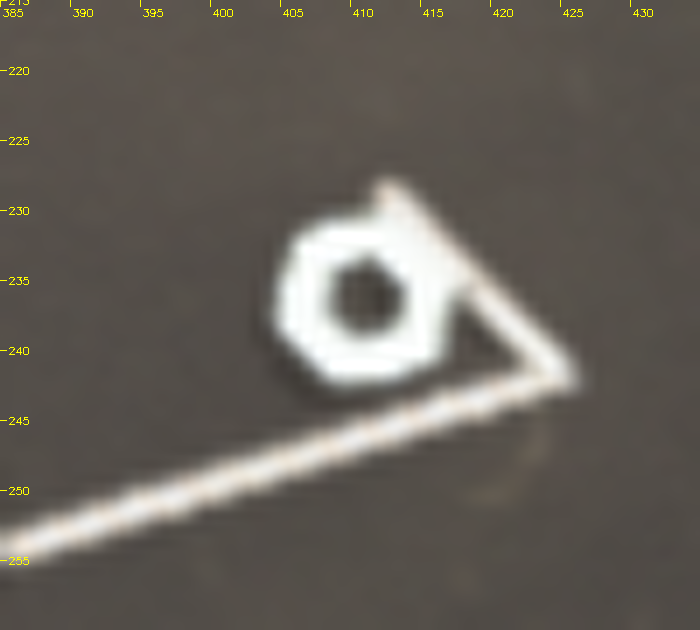

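```bash
python3 -m crank '[{"dx":0,"dy":0,"dz":0.5,"spin":0},{"dx":0,"dy":-0.1,"dz":1.1,"spin":0},{"dx":0,"dy":-0.2,"dz":1.2,"spin":0},{"dx":0,"dy":-0.2,"dz":1.2,"spin":0},{"dx":-1,"dy":-0.2,"dz":1.2,"spin":0},{"dx":-2.5,"dy":-0.2,"dz":1.2,"spin":0},{"dx":-3.7,"dy":-0.2,"dz":1.2,"spin":0},{"dx":-3.7,"dy":-0.3,"dz":0.8,"spin":0.05},{"dx":-3.7,"dy":-0.6,"dz":0.4,"spin":0.13},{"dx":-3.7,"dy":-0.9,"dz":0.2,"spin":0.21},{"dx":-3.7,"dy":-1.2,"dz":0,"spin":0.29},{"dx":-3.7,"dy":-1.4,"dz":-0.2,"spin":0.35},{"dx":-3.7,"dy":-1.4,"dz":-0.2,"spin":0.368},{"dx":-3.7,"dy":-1.4,"dz":-0.2,"spin":0.368},{"dx":-3.7,"dy":-1.4,"dz":-0.2,"spin":0.368}]' 
python3 - <<'E'
from h import *
need([520,145,4],-3)
c=capture("top")
crop(c,330,170,180,140,4,"t9")
E
```

```text
time: 10.83
tool_pos: [520.5, 145.2, 43.2]
tcp_rot: [1.782, 1.57, 0.161]
contact_force: [0.5, -0.4, -1.6]
grip_width: 22.1
 d cm [ 3.92 -0.06  0.02] spin 0.002 jaw now -2.9 pos [520.5 145.2  43.2] j6 0.18 t 10.83
```

View pics/t9.png

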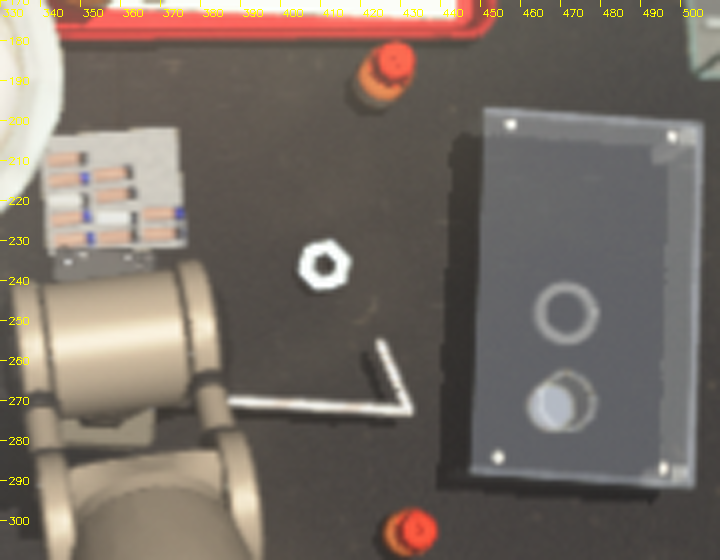

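```bash
python3 -m crank '[{"dx":1,"dy":0,"dz":0,"spin":0},{"dx":2,"dy":0,"dz":0,"spin":0},{"dx":3,"dy":0,"dz":0,"spin":0},{"dx":3.6,"dy":0,"dz":0,"spin":0},{"dx":3.8,"dy":0,"dz":0,"spin":0},{"dx":3.95,"dy":0,"dz":0,"spin":0},{"dx":3.95,"dy":0,"dz":0,"spin":0},{"dx":3.95,"dy":0,"dz":0,"spin":0}]' && python3 -m crank '[{"dx":0,"dy":0,"dz":0,"spin":0},{"dx":0,"dy":0,"dz":0,"spin":0},{"dx":0,"dy":0,"dz":0,"spin":0},{"dx":0,"dy":0,"dz":0,"spin":0},{"dx":0,"dy":0,"dz":0,"spin":0},{"dx":0,"dy":0,"dz":0,"spin":0},{"dx":0,"dy":0,"dz":0,"spin":0},{"dx":0,"dy":0,"dz":0,"spin":0},{"dx":0,"dy":0,"dz":0,"spin":0},{"dx":0,"dy":0,"dz":0,"spin":0}]' 100
```

```text
time: 11.55
tool_pos: [519.1, 145.0, 3.6]
tcp_rot: [-1.338, 1.569, -2.96]
contact_force: [-5.6, -1.7, 11.2]
grip_width: 21.7
time: 12.38
tool_pos: [520.2, 145.2, 3.2]
tcp_rot: [2.597, 1.571, 0.974]
contact_force: [0.4, 0.3, 1.0]
grip_width: 83.8
```

```bash
python3 -m crank '[{"dx":-1,"dy":0,"dz":0,"spin":0},{"dx":-3,"dy":0,"dz":0,"spin":0},{"dx":-6,"dy":0,"dz":0,"spin":0},{"dx":-10,"dy":0,"dz":0,"spin":0},{"dx":-10,"dy":1,"dz":1.8,"spin":-0.05},{"dx":-10,"dy":3,"dz":5,"spin":-0.13},{"dx":-10,"dy":5,"dz":8,"spin":-0.2},{"dx":-10,"dy":7,"dz":11,"spin":-0.27},{"dx":-10,"dy":9,"dz":14,"spin":-0.297},{"dx":-10,"dy":11,"dz":17.5,"spin":-0.297},{"dx":-10,"dy":11,"dz":17.5,"spin":-0.297},{"dx":-10,"dy":11,"dz":17.5,"spin":-0.297},{"dx":-10,"dy":11,"dz":17.5,"spin":-0.297}]' 
python3 - <<'E'
from h import *
need([621,-36,3],14)
c=capture("top");s=capture("scene")
crop(c,300,170,200,150,4,"t10");crop(s,300,130,150,150,4,"s10")
E
```

```text
time: 13.47
tool_pos: [620.4, -35.1, 103.4]
tcp_rot: [-2.574, 1.57, 2.383]
contact_force: [-0.1, -1.0, -0.5]
grip_width: 91.8
 d cm [10.04  0.04  0.1 ] spin -0.0 jaw now 14.0 pos [620.4 -35.1 103.4] j6 -0.42 t 13.47
```

View pics/t10.png

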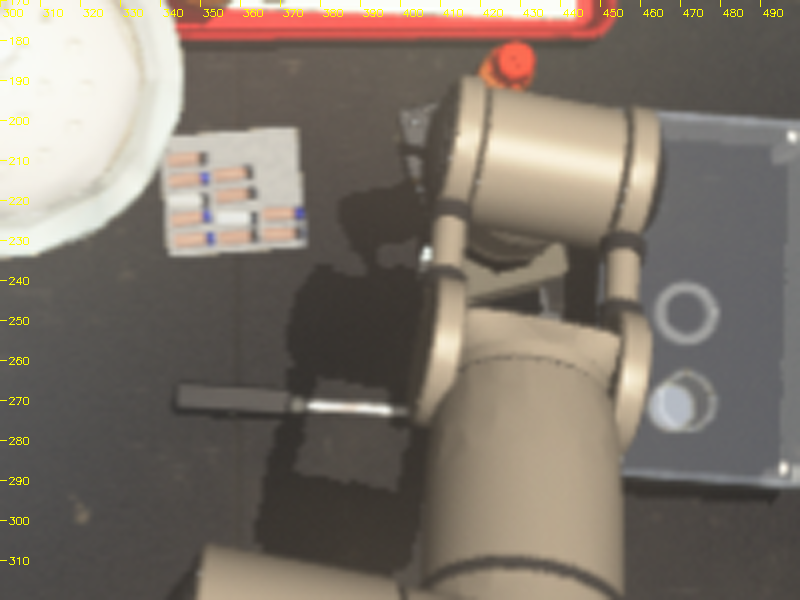

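View pics/s10.png

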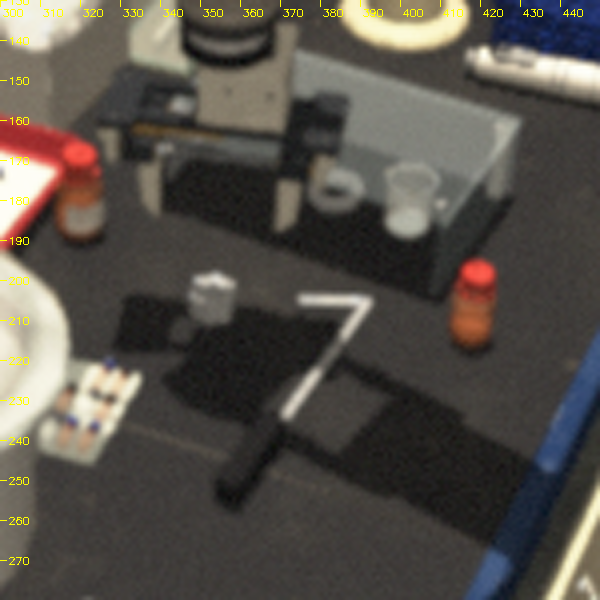

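```bash
python3 - <<'E'
from h import *
s=capture("scene"); print(at(s,352.5,205,11).round(1), proj(s,[621,-37,11]).round(1), proj(s,[421+200,-36,3]))
crop(s,335,185,45,40,14,"s11",5)
E
```

```text
[623.4 -31.7  11. ] [353.8 204.3] [353.60376697 206.25664855]
```

View pics/s11.png

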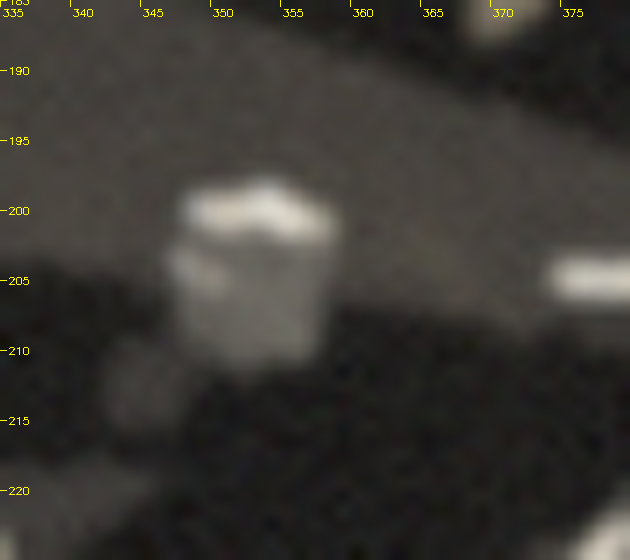

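```bash
python3 -m crank '[{"dx":3,"dy":0.1,"dz":0.05,"spin":0},{"dx":6.5,"dy":0.1,"dz":0.05,"spin":0},{"dx":8.8,"dy":0.1,"dz":0.05,"spin":0},{"dx":9.7,"dy":0.1,"dz":0.05,"spin":0},{"dx":10.1,"dy":0.1,"dz":0.05,"spin":0},{"dx":10.1,"dy":0.1,"dz":0.05,"spin":0},{"dx":10.1,"dy":0.1,"dz":0.05,"spin":0}]' && python3 -m crank '[{"dx":0,"dy":0,"dz":0,"spin":0},{"dx":0,"dy":0,"dz":0,"spin":0},{"dx":0,"dy":0,"dz":0,"spin":0},{"dx":0,"dy":0,"dz":0,"spin":0},{"dx":0,"dy":0,"dz":0,"spin":0},{"dx":0,"dy":0,"dz":0,"spin":0},{"dx":0,"dy":0,"dz":0,"spin":0},{"dx":0,"dy":0,"dz":0,"spin":0},{"dx":0,"dy":0,"dz":0,"spin":0},{"dx":0,"dy":0,"dz":0,"spin":0},{"dx":0,"dy":0,"dz":0,"spin":0},{"dx":0,"dy":0,"dz":0,"spin":0},{"dx":0,"dy":0,"dz":0,"spin":0}]' 0
```

```text
time: 14.2
tool_pos: [623.1, -35.4, 3.8]
tcp_rot: [1.184, 1.568, -0.141]
contact_force: [-0.1, -0.1, 0.8]
grip_width: 92.0
time: 15.28
tool_pos: [622.0, -35.6, 2.2]
tcp_rot: [2.051, 1.571, 0.725]
contact_force: [0.5, 0.4, -0.1]
grip_width: 35.7
```

```bash
python3 -m crank '[{"dx":-1,"dy":0,"dz":0,"spin":0},{"dx":-3,"dy":0,"dz":0,"spin":0},{"dx":-6,"dy":0,"dz":0,"spin":0},{"dx":-9,"dy":0,"dz":0,"spin":0},{"dx":-12,"dy":-0.5,"dz":-1.2,"spin":-0.05},{"dx":-13,"dy":-1.5,"dz":-3.6,"spin":-0.15},{"dx":-13,"dy":-2.5,"dz":-6.2,"spin":-0.25},{"dx":-13,"dy":-3.5,"dz":-9,"spin":-0.35},{"dx":-13,"dy":-4.5,"dz":-11.5,"spin":-0.45},{"dx":-13,"dy":-5.5,"dz":-14,"spin":-0.55},{"dx":-13,"dy":-6.5,"dz":-16.5,"spin":-0.65},{"dx":-13,"dy":-7.5,"dz":-19,"spin":-0.75},{"dx":-13,"dy":-8.5,"dz":-21.5,"spin":-0.85},{"dx":-13,"dy":-9.5,"dz":-24.6,"spin":-0.95},{"dx":-13,"dy":-9,"dz":-27.5,"spin":-1.05},{"dx":-13,"dy":-7.8,"dz":-31,"spin":-1.15},{"dx":-13,"dy":-6.5,"dz":-34.5,"spin":-1.25},{"dx":-13,"dy":-5,"dz":-38.5,"spin":-1.284},{"dx":-13,"dy":-5,"dz":-39,"spin":-1.284},{"dx":-13,"dy":-5,"dz":-39,"spin":-1.284}]'
python3 - <<'E'
from h import *
c=capture("top"); print(tool()[2]["grip_width"])
crop(c,170,200,160,130,5,"t12",10)
need([513,387.5,130],87.6)
E
```

```text
time: 16.95
tool_pos: [478.2, 332.9, 132.4]
tcp_rot: [1.107, 1.57, 1.069]
contact_force: [-0.8, -1.5, -1.6]
grip_width: 35.8
35.69791411305619
 d cm [0.22 5.78 3.25] spin 0.002 jaw now 87.7 pos [478.2 331.1 132.3] j6 -1.06 t 17.0
```

View pics/t12.png

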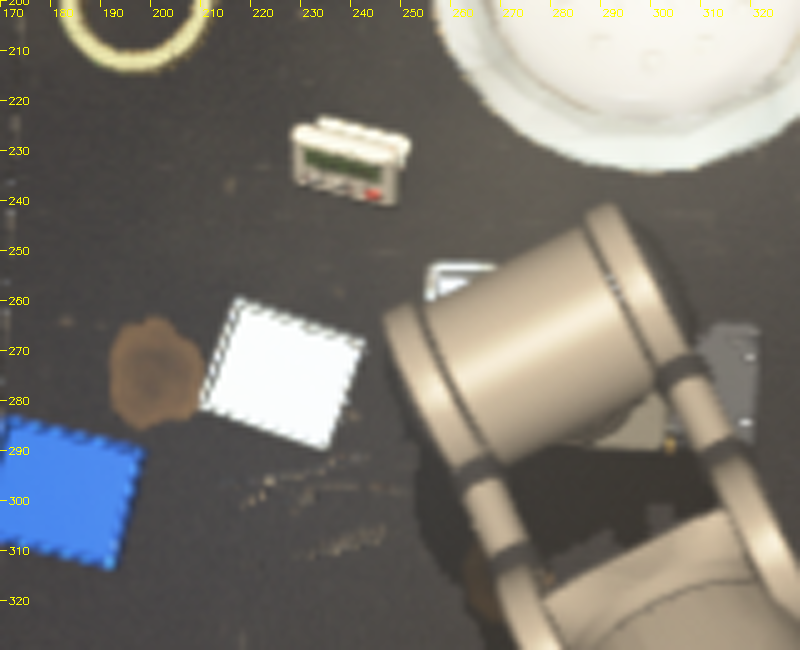

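```bash
python3 -m crank '[{"dx":0,"dy":1,"dz":0.6,"spin":0},{"dx":0,"dy":3,"dz":1.6,"spin":0},{"dx":0,"dy":5,"dz":2.7,"spin":0},{"dx":0,"dy":5.9,"dz":3.1,"spin":0},{"dx":1,"dy":5.9,"dz":3.1,"spin":0},{"dx":3,"dy":5.9,"dz":3.1,"spin":0},{"dx":5.5,"dy":5.9,"dz":3.1,"spin":0},{"dx":8,"dy":5.9,"dz":3.1,"spin":0},{"dx":8.5,"dy":5.9,"dz":3.1,"spin":0},{"dx":8.5,"dy":5.9,"dz":3.1,"spin":0}]'
python3 - <<'E'
from h import *
s=capture("scene")
crop(s,270,250,110,90,7,"s12",10); p=tool()[0]; print(p,proj(s,p-[0,0,0]))
need([513,387.5,8],87.6)
E
```

```text
time: 17.83
tool_pos: [510.8, 385.8, 45.0]
tcp_rot: [-2.532, 1.565, -2.575]
contact_force: [-0.8, 0.5, -0.9]
grip_width: 35.9
[512.07588546 386.78911386  47.00721336] [328.10350852 294.40280146]
 d cm [3.9  0.08 0.1 ] spin -0.001 jaw now 87.5 pos [512.1 386.8  47. ] j6 -1.0 t 17.88
```

View pics/s12.png

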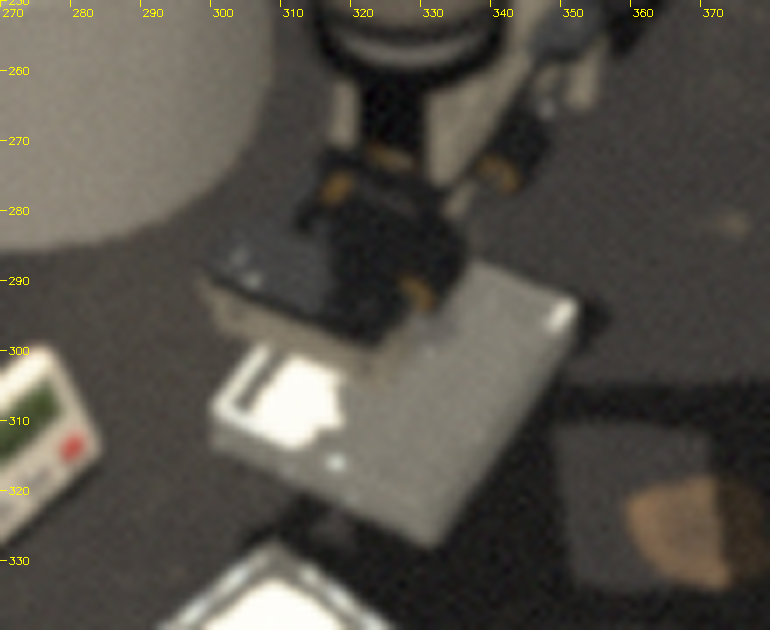

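```bash
python3 -m crank '[{"dx":1,"dy":0.05,"dz":0,"spin":0},{"dx":2.2,"dy":0.05,"dz":0,"spin":0},{"dx":3.2,"dy":0.05,"dz":0,"spin":0},{"dx":3.7,"dy":0.05,"dz":0,"spin":0},{"dx":3.9,"dy":0.05,"dz":0,"spin":0},{"dx":3.9,"dy":0.05,"dz":0,"spin":0},{"dx":3.9,"dy":0.05,"dz":0,"spin":0}]' && python3 -m crank '[{"dx":0,"dy":0,"dz":0,"spin":0},{"dx":0,"dy":0,"dz":0,"spin":0},{"dx":0,"dy":0,"dz":0,"spin":0},{"dx":0,"dy":0,"dz":0,"spin":0},{"dx":0,"dy":0,"dz":0,"spin":0},{"dx":0,"dy":0,"dz":0,"spin":0}]' 62 && python3 -m crank '[{"dx":-1,"dy":0,"dz":0,"spin":0},{"dx":-3,"dy":0,"dz":0,"spin":0},{"dx":-6,"dy":0,"dz":0,"spin":0},{"dx":-9,"dy":0,"dz":0,"spin":0},{"dx":-12,"dy":0,"dz":-1,"spin":0},{"dx":-14,"dy":0,"dz":-4,"spin":0},{"dx":-15,"dy":0,"dz":-7,"spin":0},{"dx":-15,"dy":0,"dz":-10,"spin":0},{"dx":-15,"dy":0,"dz":-12,"spin":0},{"dx":-15,"dy":0,"dz":-12,"spin":0},{"dx":-15,"dy":0,"dz":-12,"spin":0}]'
python3 - <<'E'
from h import *
s=capture("scene");c=capture("top")
crop(s,270,140,180,200,3,"s13",20); crop(c,200,170,310,150,2,"t13",20); crop(c,235,235,80,65,9,"t14",10)
E
```

```text
time: 18.47
tool_pos: [512.5, 389.0, 8.3]
tcp_rot: [0.713, 1.57, 0.671]
contact_force: [-0.4, -0.4, -0.8]
grip_width: 35.6
time: 18.97
tool_pos: [512.4, 388.8, 8.4]
tcp_rot: [0.664, 1.57, 0.622]
contact_force: [0.5, 0.4, 0.1]
grip_width: 56.9
time: 19.88
tool_pos: [391.9, 394.2, 159.5]
tcp_rot: [0.628, 1.569, 0.588]
contact_force: [0.2, 0.3, -0.1]
grip_width: 57.0
```

View pics/s13.png

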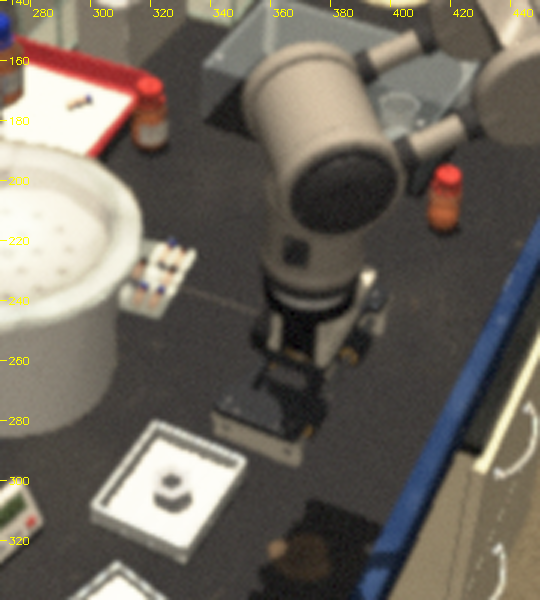

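View pics/t13.png

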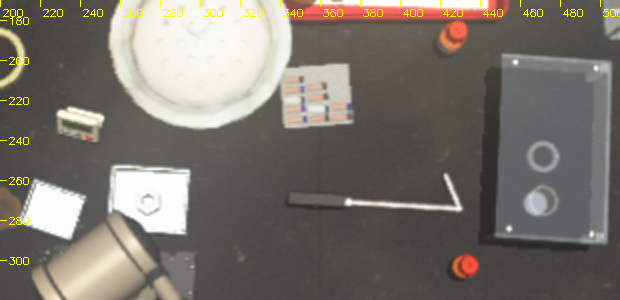

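View pics/t14.png

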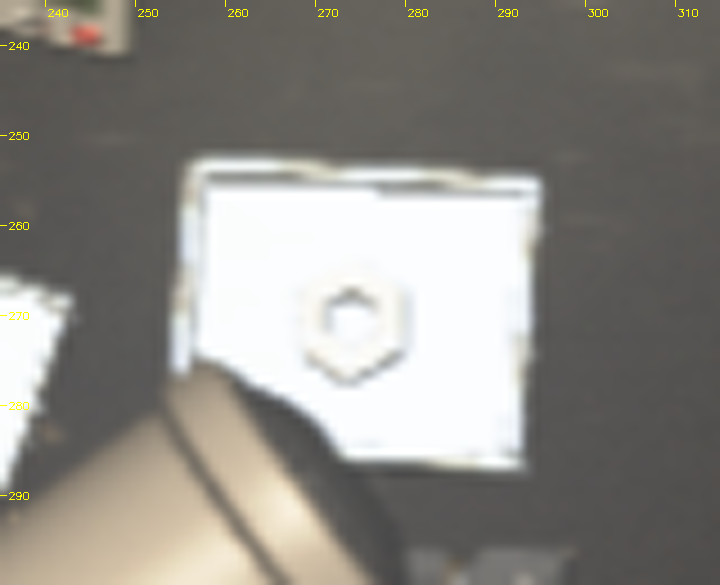

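The nut lies flat in the middle of the dish at (273,271). The hook is flat in front of the riser. The collar, beaker and bottles are at the same pixels as at the start.

```bash
python3 -c "
from plant import bot
print(bot.close_job())"
```

```text
the job is handed in; nothing more can be done
None
```

The job is done and handed in at about 20 s of the 72 s allowed. I gripped the hook by its handle, passed it in through the open side above the nut, lowered it behind the nut and dragged the nut out onto the bench. I then laid the hook flat in front of the riser and let go. Only after that did I pick up the nut across its flats and put it in the larger white dish.

**Last pictures:**
- The nut lies flat near the middle of the dish, and the hook lies flat and free in front of the riser.
- The collar, beaker and both bottles showed no visible shift from their starting pixels.
- The gripper is clear of everything, with zero contact force.

**What disagreed:** the two cameras differed by up to about 7 mm in places (12 mm at one rough riser-front point), more than the stated 2 mm calibration. I used values in between and checked the hook against the nut within one picture. Setting the hook down gave a brief bench contact reading of about 13 N on the wrist; every other reading I took at the end of a move was about 3 N or less.

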